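Clamp a test bar in its V-block with a stirrup

TASK

Clamp the round test bar in its V-block fixture: take the larger steel stirrup out of its stand, pass both legs down around the bar and through the two holes of the loose plate below, feeling for the holes, and press it gently home until its bridge rests on the bar. Then push the keeper in all the way by its upright tab so that its fork locks under the plate, and let go. Use no more than about 25 N on anything, and leave the smaller stirrup, the bar and the other items where they are.

Things in the scene. Friction and masses are not known exactly. Their poses are not given: they have to be found in the camera images.
- stirrup: The larger square U-bolt (stirrup), steel, 0.15-0.3 kg, parked legs down in a black stand 84x40x75 mm, bridge on the stand's top. Origin: centre of the bridge's underside; z up, x from leg to leg. Bridge 64 x 14 (y) x 12 (z) mm. Two round legs, 10 mm diameter, at x = -24 and +24, down to z = -72; last 6 mm taper to a 9 mm blunt tip; 6 mm waist from z = -59 to -49. Clear of the stand once raised 72 mm.
- stirrup_grip (a point): Middle of the larger stirrup's grip tab, an upright steel block on its bridge: 26 (stirrup x) x 14 (y) mm, from 12 to 46 mm above the bridge's underside; this point is 31 mm above it. Pinch the flat faces that look to -y and +y, fingertips above the bridge.
- fixture: Aluminium V-block fixture, 102 (x) x 150 (y) mm, does not move in a run. Origin: centre of its underside, z up, y along the bar. V saddles at y = -58 and +58 mm (18 wide) hold the bar: axis at x = 0, z = 72, top at z = 87 mm. Rails 49 mm high at x = -46 and +46. Stirrup home: its origin at x = 0, y = s (to 1.5 mm), z = 87 mm, its x axis along fixture x (either way round); s: see plate_mid.
- plate_mid (a point): Fixed point on the fixture at x = 0, y = 0, z = 48 mm: level of the top of the loose steel plate (80 x 130 x 8 mm) under the bar. The plate slides along y against about 8 N and stands at an unmeasured s, -18 to +18 mm, new each run. Its two through holes, 12.5 (x) x 12 (y) mm, are at x = -24 and +24, y = s. Tips within 1.5 mm of the hole centres slip in, else they stand on the plate. 30 mm of room below it.
- keeper (a joint): Travel in m of the keeper, a steel fork under the sliding plate, carried by it: 0 = drawn out (open), 0.020 = fully pushed in towards the fixture's -y, locked round both leg waists (the legs block it if the stirrup is not home). It starts at 0 to 0.002, slides against about 2.5 N and stays where it is left.
- tab_mid (a point): Fixed point on the fixture at x = 0, y = 120, z = 42 mm: where the keeper's handle is when s = 0 and travel = 0. The handle is an upright dark tab beyond the fixture's +y end, 30 (x) x 10 (y) mm, from z = 20 to 64 mm; its real centre is at fixture y = s + 120 mm - travel. Push its outer (+y) face towards -y.
- bar: Plain ground steel bar, 30 mm diameter, 150 mm long, lying loose in the two V saddles. Origin: centre of the bar; y along its axis.
- small_stirrup: A smaller stirrup of the same form (bridge 42 mm, legs 6 mm diameter, 30 mm apart) in its own black stand 60 x 34 x 55 mm; not wanted. Origin: centre of the bridge's underside; axes as for the larger one.
- ring_gauge: Steel setting disc with a dark centre, 48 mm diameter, 16 mm high, flat on the table; to be left alone. Origin: centre of its underside.
- gauge_block: Steel block 35 x 9 x 30 mm standing on the table; to be left alone. Origin: centre of its underside.
- oil_jar: Amber glass jar, 48 mm diameter, 70 mm high; to be left alone. Origin: centre of its underside.
Not all that is in view belongs to the job. What is shaped like the bar but purple is not meant.

How it is judged:
By the outcome, as a careful person would: the job done as asked, in the order asked, and still so for the second after the job is handed in, with the robot touching nothing.
It also fails if it takes over 72 s, if anything falls off the work surface, if the arm or the gripper's body presses on something with over 40 N, if the wrist force passes 120 N, or if a joint passes its speed limit or range.

ROBOT

A 6-joint arm with a two-finger parallel gripper is mounted at the origin on the work surface. World frame = base frame: x ahead of the robot, y to its left, z up, the work surface at z = 0. Lengths are in m, angles in rad, forces in N, time in s.
With the tool pointing down it reaches from about 0.375 to 0.975 m from the base axis. Payload 3.8 kg.
Tool frame: the origin (TCP) lies midway between the tips of the shut fingers; the grasp point (between the pads) lies 19 mm behind it; z points along the fingers, y is the line along which they close (so a half turn about z gives the same grasp; the last joint's range is limited). The gripper opens to 88 mm and grips with 3 to 60 N. Pads are 18 mm wide; open, the fingers measure 123 mm over their backs; the gripper's body (75 mm by 187 mm) begins 45 mm behind the grasp point.
Start: joints at [1.303, 0.264, 1.604, -0, 1.274, -0.037], TCP at [0.154, 0.657, 0.239] pointing down, gripper open.
Joint ranges: [-2.63, 2.63], [-0.94, 2.18], [0.31, 2.57], [-1.31, 4.45], [0, 2.66], [-2.55, 2.55]. Speed limits (rad/s): [2.57, 2.57, 3.14, 3.14, 3.14, 3.14].

INTERFACE

Orientations are given as [roll, pitch, yaw] about the fixed x, y, z axes, in that order (R = Rz(yaw) Ry(pitch) Rx(roll)).
In Python, from rig import robot gives the robot as it stands. The module is installed in compiled form; this text tells all that it offers.
- The arm moves only by the tool send_rows, never from a script. Its argument "steps" is a list that holds one entry, the list of rows, each a list of 5 numbers: the shift along the world's x, y, z in m, then the turn about the world's z in degrees, then the finger opening in m, from 0 to 0.0881. In form: [[[x, y, z, turn, fingers], ...]]. A call has 1 to 10 rows; each row shifts and turns the commanded pose from where the row before left it; what a row does not reach is not made up. A row lasts 1/8 s, in which the tool goes at most 62.5 mm and 10.7 degrees, less where a joint would pass 70% of its speed; a pose out of reach is approached as far as the arm can. A call with a gripper value outside its range is refused whole. The fingers move at their own pace and stop on an object; the grip force is fixed at half the most. Time passes only in rows, so rows that do not move let the fingers close. It gives the time, the measured TCP pose, the force, the opening and the grip force at its end, in the units of the state.
- robot.sense(): the state, without advancing time (a new reading comes with each control period).
- robot.capture(name): name is "scene" or "top" or "wrist"; returns (picture, depth): 480x640x3 uint8, red, green, blue; 480x640 float32, m along the optical axis (not along the pixel's ray), 0 where there is no reading.
- robot.camera_params(name): a dict with "vfov" (degrees; the focal length in pixels is half the picture's height over the tangent of half this angle, whatever the lens; pixels are square), "cx", "cy" (the principal point, pixels), "R" (3x3) and "t" (3): a world point X has camera coordinates R X + t. Camera axes: x right, y down, z forward; pixel columns grow to the right and rows downward; lengths in m; the calibration is good to about 2 mm. The wrist camera is an equidistant fisheye: a pixel r from the principal point sees the ray r / f radians off the axis. A picture is of the moment at which its call begins: read the wrist's pose just before it. camera_params takes no time and is no camera call; for the wrist camera it gives the pose at the moment of the call.
- robot.close_job(): hands the job in; it is judged then, once.
The state is a dict: "clock": time; "q": joint angles; "qd": joint speeds; "joint_torque": joint torques, N m; "position": TCP position; "ee_rot": TCP orientation; "wrist_force": force on the tool from outside, world axes, zero at the start; "moment": the same for the moment, N m; "finger_gap": opening from 0.0 (shut) to 1.0 (fully open); "gripper_force": force on a finger pad.
Only numpy, scipy, OpenCV 4.12 (cv2) and the standard library are available. Lean on these libraries where they do the work, as an engineer would, in place of code of your own. Each camera call takes 0.05 s, during which the arm holds its last target. There are 200 camera calls.

## Working session

There is one attempt and no reset: what is moved stays moved. The work goes in short steps, Python scripts to look and compute and a tool call to move; the robot and the scene stay as the last step left them, time stands still between calls to the robot, and variables do not carry over. Pictures are saved under pics/ and viewed, at most 10 in all, crops included, and the job is handed in when it is done.

Besides the shell and the picture viewer there is one more tool, called after "Emit:" in YAML: its name, and indented under it one key for each argument. send_rows: Moves the arm, as the interface text tells. Its arguments: {"type":"object","properties":{"steps":{"type":"array"}},"required":["steps"]}

```bash
mkdir -p pics
cat > h.py <<'E'
import numpy as np, cv2
from rig import robot
def cap(n,tag):
    p=robot.camera_params(n); im,d=robot.capture(n)
    np.savez(f'{tag}.npz',im=im,d=d,R=p['R'],t=p['t'],c=[p['cx'],p['cy'],p['vfov']])
    cv2.imwrite(f'pics/{tag}.png',im[:,:,::-1]); return im,d
def pts(tag):
    z=np.load(f'{tag}.npz'); d=z['d'];cx,cy,v=z['c'];f=240/np.tan(np.radians(v)/2)
    vv,uu=np.mgrid[:480,:640]
    C=np.stack([(uu-cx)/f*d,(vv-cy)/f*d,d],-1)
    W=(C-z['t'])@z['R']; W[d==0]=np.nan
    return W
E
python3 - <<'E'
from h import *
cap('scene','s1');cap('top','t1')
a=robot.sense();print({k:np.round(v,3) for k,v in a.items()})
for n in('scene','top','wrist'):
    p=robot.camera_params(n);print(n,p)
E
```

```text
{'clock': np.float64(0.1), 'q': array([ 1.303,  0.265,  1.605,  0.   ,  1.274, -0.037]), 'qd': array([-0.   , -0.001, -0.004,  0.   ,  0.001,  0.002]), 'joint_torque': array([ 0.0000e+00, -5.0362e+01, -3.5807e+01,  7.3000e-02,  2.3000e-02,
       -0.0000e+00]), 'position': array([0.154, 0.656, 0.238]), 'ee_rot': array([-3.14 , -0.   ,  2.911]), 'wrist_force': array([-0.077, -0.17 , -0.951]), 'moment': array([ 0.004, -0.004, -0.018]), 'gripper_force': np.float64(0.0), 'finger_gap': np.float64(1.005)}
scene {'vfov': 53.762963190366456, 'cx': 319.69284248135517, 'cy': 238.39768932237445, 'R': array([[ 0.17612669,  0.98425383,  0.01495932],
       [ 0.7964575 , -0.13355804, -0.58976072],
       [-0.57847631,  0.11578706, -0.80743948]]), 't': array([-0.16282445, -0.36712101,  1.50396135])}
top {'vfov': 46.20394293376534, 'cx': 319.0947270458491, 'cy': 236.67918074596403, 'R': array([[-9.96742824e-05, -9.99997068e-01, -2.41953031e-03],
       [-9.98213227e-01,  2.44068522e-04, -5.97519356e-02],
       [ 5.97523509e-02,  2.40925143e-03, -9.98210325e-01]]), 't': array([0.074187  , 0.54721403, 1.14763497])}
wrist {'vfov': 65.70646984690485, 'cx': 319.2767068445421, 'cy': 237.14388679596527, 'R': array([[ 0.22837168,  0.97357191, -0.00202944],
       [ 0.93947691, -0.21982619,  0.26279189],
       [ 0.25540068, -0.06192084, -0.96485041]]), 't': array([-0.67320626, -0.03654327,  0.3886059 ])}
```

View pics/s1.png

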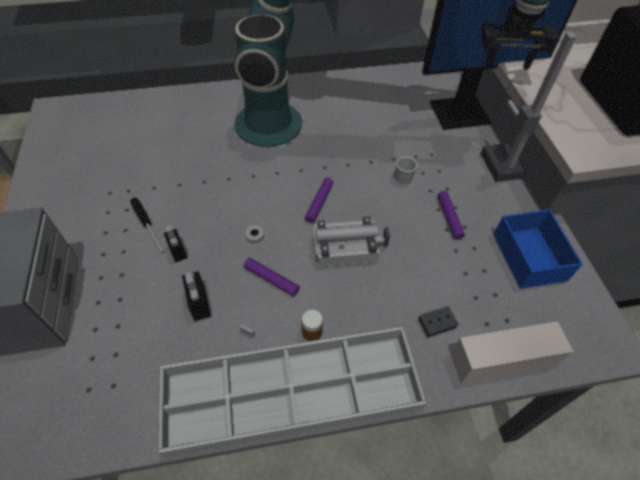

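View pics/t1.png

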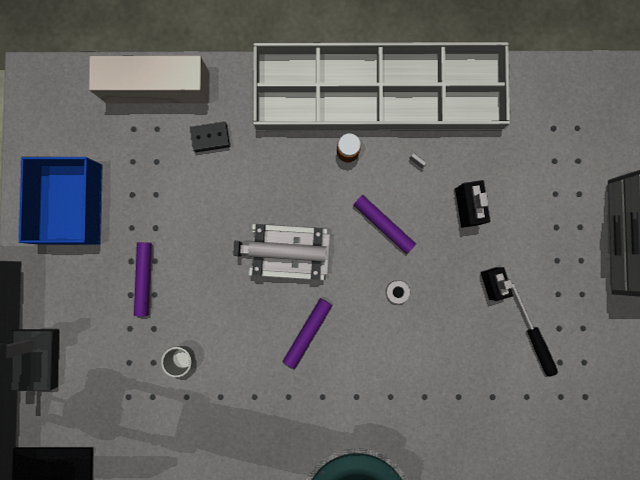

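The scene view shows two black stands: the larger at scene (196,295) / top (473,204), the smaller at scene (175,243) / top (497,284), with a screwdriver beside it. The fixture is at top (290,251), with the keeper tab at its left end (238,248). Purple bars are decoys. I choose the larger stand; close crops next.

Run:
```python
from h import *
im=cv2.imread('pics/t1.png')
a=cv2.resize(im[170:310,440:530],None,fx=4,fy=4,interpolation=cv2.INTER_CUBIC)[:560]
b=cv2.resize(im[210:295,225:340],None,fx=3.8,fy=3.8,interpolation=cv2.INTER_CUBIC)
H=np.zeros((560,800,3),np.uint8);H[:,:360]=a;H[:b.shape[0],362:362+b.shape[1]]=b[:, :438]
cv2.imwrite('pics/c1.png',H)
W=pts('t1')
def st(name,u0,u1,v0,v1,z0,z1):
    w=W[v0:v1,u0:u1].reshape(-1,3);w=w[(w[:,2]>z0)&(w[:,2]<z1)]
    r=cv2.minAreaRect(w[:,:2].astype(np.float32)*1000)
    print(name,len(w),np.round(w.mean(0),4),r,np.round(np.percentile(w[:,2],[5,50,95]),4))
st('bigtab',445,500,170,240,.108,.14)
st('bigall',445,500,170,240,.06,.14)
st('bar',230,340,215,290,.073,.1)
st('fixlow',240,340,215,290,.025,.1)
st('tab',228,243,235,262,.03,.1)
st('table',100,500,300,340,-.1,.1)
```

```text
bigtab 133 [ 0.6116 -0.2349  0.1213] ((611.9221801757812, -236.2550506591797), (25.833877563476562, 14.920116424560547), 9.221516609191895) [0.1124 0.1224 0.1257]
bigall 982 [ 0.6105 -0.2323  0.085 ] ((612.0764770507812, -236.1453857421875), (84.1331787109375, 41.637969970703125), 8.471595764160156) [0.0666 0.0786 0.1232]
bar 1185 [0.5153 0.1362 0.0853] ((515.6842651367188, 136.80799865722656), (86.4512710571289, 148.85398864746094), 0.04985123127698898) [0.0763 0.086  0.0907]
fixlow 3909 [0.5153 0.1353 0.0635] ((516.3478393554688, 144.73057556152344), (178.32876586914062, 102.02914428710938), 86.2874755859375) [0.0461 0.0536 0.0891]
tab 122 [0.5221 0.2361 0.0583] ((522.2017822265625, 236.4490966796875), (28.50267791748047, 12.77676010131836), 0.8272446393966675) [0.0371 0.0639 0.0682]
table 15931 [0.3759 0.1149 0.0035] ((376.3770446777344, 115.77679443359375), (83.97915649414062, 833.0399780273438), 0.11183184385299683) [-0.0017  0.0021  0.0227]
```

View pics/c1.png

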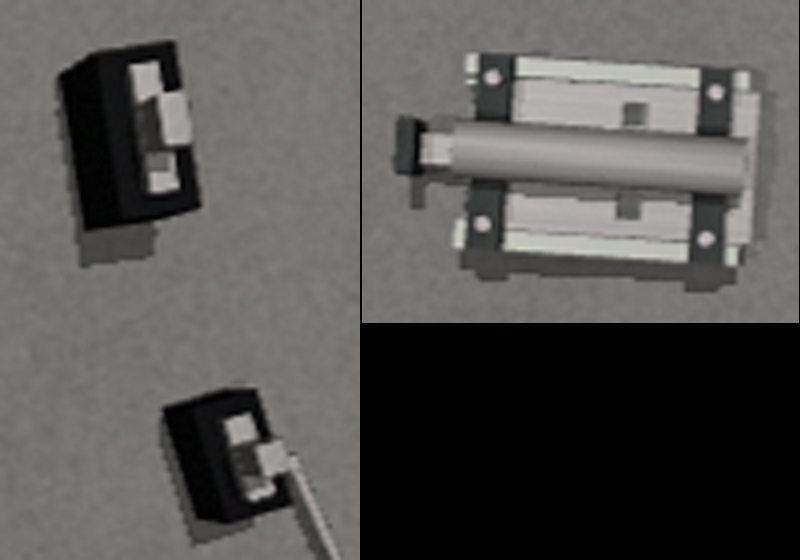

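Crops confirm: larger stirrup's tab at top px (476,198), long axis ≈ +9° from world x, and the plate holes are seen at about top (296,239) and (295,264). The tab next to the screwdriver is the smaller one. I'll look at the fixture with the wrist camera on the way.

Emit:
send_rows:
  steps:
    - [[0.035,-0.043,0,1,0.088],[0.035,-0.043,0,1,0.088],[0.035,-0.043,0,1,0.088],[0.035,-0.043,0,1,0.088],[0.035,-0.043,0,1,0.088],[0.035,-0.043,0,1,0.088],[0.035,-0.043,0,1,0.088],[0.035,-0.043,0,1,0.088],[0.035,-0.043,0,1,0.088],[0.035,-0.043,0,1,0.088]]

```text
clock: 1.35
position: [0.5051, 0.2254, 0.2384]
ee_rot: [-3.142, -0.0, 3.086]
wrist_force: [0.0, 0.7, 0.3]
finger_gap: 0.994
gripper_force: 0.0
```

Emit:
send_rows:
  steps:
    - [[0.038,-0.043,0,0,0.088],[0.038,-0.043,0,0,0.088],[0,0,0,0,0.088],[0,0,0,0,0.088],[0,0,0,0,0.088]]

```text
clock: 1.98
position: [0.5795, 0.1421, 0.2385]
ee_rot: [3.141, -0.001, 3.087]
wrist_force: [0.4, 0.3, -0.4]
finger_gap: 0.998
gripper_force: 0.0
```

Run:
```python
from h import *
a=robot.sense();print(a['clock'],a['position'],a['ee_rot'],a['wrist_force'])
cap('wrist','w1')
```

```text
1.975 [0.57946612 0.14213211 0.23846209] [ 3.14144613e+00 -7.81089199e-04  3.08671404e+00] [ 0.44933503  0.34459281 -0.42018436]
```

View pics/w1.png

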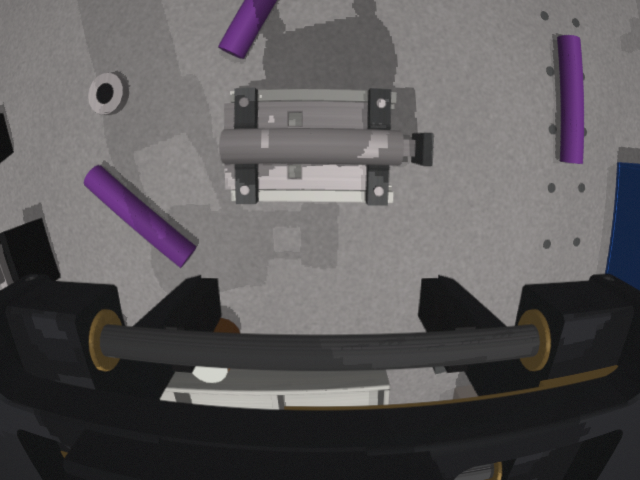

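Fixture seen well: holes at about (295,119) and (294,171), saddles' bolts at (244,102), (381,104), (245,190), (379,191), tab at (424,149). Enlarging.

Run:
```python
from h import *
im=cv2.imread('pics/w1.png')
cv2.imwrite('pics/c2.png',cv2.resize(im[80:215,215:440],None,fx=3.5,fy=3.5,interpolation=cv2.INTER_CUBIC))
```

```text
(no output)
```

View pics/c2.png

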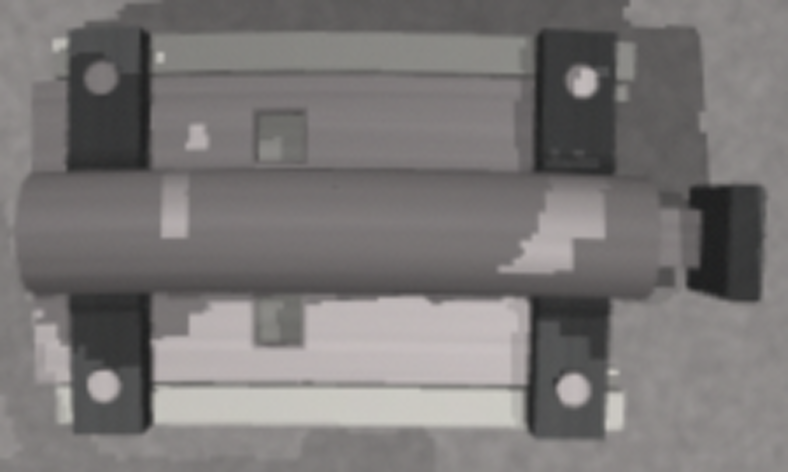

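```bash
cat >> h.py <<'E'
def ray(tag,u,v,z):
    q=np.load(f'{tag}.npz');cx,cy,vf=q['c'];f=240/np.tan(np.radians(vf)/2)
    x,y=u-cx,v-cy
    if tag[0]=='w':
        r=np.hypot(x,y);th=r/f;c=np.array([x/r*np.sin(th),y/r*np.sin(th),np.cos(th)])
    else: c=np.array([x/f,y/f,1.])
    d=q['R'].T@c;o=-q['R'].T@q['t'];return (o+d*(z-o[2])/d[2])*1000
E
python3 - <<'E'
from h import *
c=lambda u,v,z:ray('w1',215+(u+.5)/3.5-.5,80+(v+.5)/3.5-.5,z)
P=lambda n,u,v,z:print(n,np.round(c(u,v,z),1))
P('h1',280,137,.048);P('h2',278,320,.048)
P('barL up',25,172,.072);P('barL dn',25,291,.072);P('barR up',655,178,.072);P('barR dn',655,299,.072)
P('barLend',17,231,.072);P('barRend',660,238,.072)
for n,u,v in(('s1',101,78),('s2',582,82),('s3',104,386),('s4',573,390)):
    P(n,u,v,.057);P(n,u,v,.062)
P('tabtop out',765,242,.064);P('tabtop in',728,242,.064)
P('ta',765,186,.064);P('tb',762,300,.064)
P('r up in',155,74,.049);P('r up in R',525,76,.049);P('r dn in',155,384,.049);P('r dn in R',525,386,.049)
# same from top camera
P=lambda n,u,v,z:print(n,np.round(ray('t1',225+(u-362+.5)/3.8-.5,210+(v+.5)/3.8-.5,z),1))
P('T h1',635,113,.048);P('T h2',628,205,.048)
P('T tab',407,147,.064)
W=pts('w1') # depth check only
E
```

```text
h1 [493.1 124.1  48. ]
h2 [540.5 120.7  48. ]
barL up [497.6  63.2  72. ]
barL dn [526.7  60.8  72. ]
barR up [507.9 214.9  72. ]
barR dn [537.4 214.   72. ]
barLend [511.8  60.   72. ]
barRend [522.6 215.6  72. ]
s1 [474.8  80.6  57. ]
s1 [475.4  81.5  62. ]
s2 [482.9 200.6  57. ]
s2 [483.4 199.7  62. ]
s3 [553.6  75.4  57. ]
s3 [552.9  76.5  62. ]
s4 [561.3 195.3  57. ]
s4 [560.6 194.5  62. ]
tabtop out [524.2 244.9  64. ]
tabtop in [524.1 235.1  64. ]
ta [510.  245.2  64. ]
tb [538.9 243.8  64. ]
r up in [474.2  93.1  49. ]
r up in R [480.3 187.3  49. ]
r dn in [555.   87.4  49. ]
r dn in R [560.9 183.9  49. ]
T h1 [539.9 119.5  48. ]
T h2 [491.3 123.1  48. ]
T tab [521.3 237.8  64. ]
```

Fixture centre ≈ (517.5,138), x-axis at −3.9°; holes' middle ≈ (516.6,122.4), so s ≈ −15.7 mm. Now over to the larger stirrup.

Emit:
send_rows:
  steps:
    - [[0.011,-0.047,0,1.5,0.088],[0.011,-0.047,0,1.5,0.088],[0.011,-0.047,0,1.5,0.088],[0.011,-0.047,0,1.5,0.088],[0.011,-0.047,0,1.5,0.088],[0.011,-0.047,0,1.5,0.088],[0.011,-0.047,0,1.5,0.088],[0.011,-0.047,0,1.5,0.088],[0,0,0,0,0.088],[0,0,0,0,0.088]]

```text
clock: 3.28
position: [0.6683, -0.2335, 0.2385]
ee_rot: [3.141, -0.0, -2.988]
wrist_force: [0.6, -0.5, 0.1]
finger_gap: 1.0
gripper_force: 0.0
```

Run:
```python
from h import *
a=robot.sense();print(a['clock'],a['position'],a['ee_rot'],a['q'])
im,d=cap('wrist','w2')
cv2.imwrite('pics/c3.png',cv2.resize(im[40:240,190:450,::-1],None,fx=3,fy=3,interpolation=cv2.INTER_CUBIC))
```

```text
3.275 [ 0.6682884  -0.23347757  0.23850973] [ 3.14062792e+00 -4.15257989e-04 -2.98779080e+00] [-3.71593357e-01  3.26138645e-01  1.52504227e+00  6.51638667e-04
  1.29125491e+00 -2.09637139e+00]
```

View pics/c3.png

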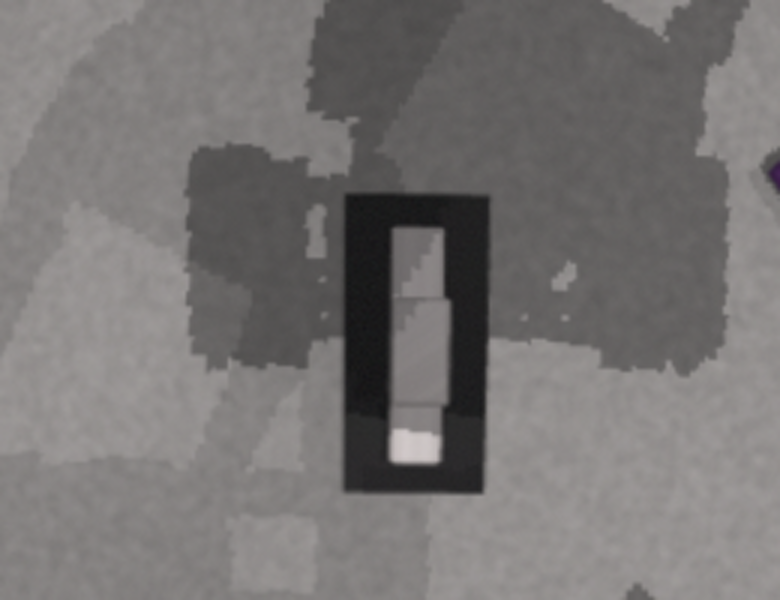

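Close crop shows the large stirrup upright in its stand: tab top (391–451, 299–404), bridge (391–443, 227–464).

Run:
```python
from h import *
P=lambda u,v,z:ray('w2',190+(u+.5)/3-.5,40+(v+.5)/3-.5,z)
for n,L,z in(('tab',[(391,299),(451,299),(449,405),(391,404)],.121),('bridge',[(391,227),(444,227),(442,464),(389,464)],.087)):
    p=np.array([P(u,v,z) for u,v in L]);m=p.mean(0);d=(p[2]+p[3]-p[0]-p[1])/2
    print(n,m.round(1),np.linalg.norm(d).round(1),np.degrees(np.arctan2(d[1],d[0])).round(2),np.linalg.norm(p[1]-p[0]).round(1))
```

```text
tab [ 613.6 -235.1  121. ] 25.0 8.49 14.0
bridge [ 613.8 -235.1   87. ] 63.6 8.52 13.9
```

Emit:
send_rows:
  steps:
    - [[-0.028,-0.001,0,-0.3,0.06],[-0.0266,-0.0006,0,0,0.06],[0,0,-0.04,0,0.05],[0,0,-0.04,0,0.04],[0,0,-0.03,0,0.04],[0,0,-0.02,0,0.04],[0,0,-0.018,0,0.04],[0,0,0,0,0.04],[0,0,0,0,0.04]]

```text
clock: 4.45
position: [0.6146, -0.2368, 0.0918]
ee_rot: [-3.141, 0.001, -2.994]
wrist_force: [0.4, -0.5, -0.1]
finger_gap: 0.453
gripper_force: 0.0
```

Emit:
send_rows:
  steps:
    - [[-0.001,0.0015,-0.001,0,0.04],[0,0,0,0,0.03],[0,0,0,0,0.01],[0,0,0,0,0.0],[0,0,0,0,0.0],[0,0,0,0,0.0],[0,0,0,0,0.0]]

```text
clock: 5.32
position: [0.6129, -0.235, 0.0899]
ee_rot: [-3.142, 0.0, -2.994]
wrist_force: [-1.1, 0.4, 2.1]
finger_gap: 0.152
gripper_force: 29.9
```

Emit:
send_rows:
  steps:
    - [[0,0,0.01,0,0.0],[0,0,0.02,0,0.0],[0,0,0.03,0,0.0],[0,0,0.03,0,0.0],[0,0,0.03,0,0.0],[0,0,0,0,0.0]]

```text
clock: 6.08
position: [0.6151, -0.236, 0.2146]
ee_rot: [-3.137, 0.007, -2.994]
wrist_force: [0.2, -0.0, -2.3]
finger_gap: 0.157
gripper_force: 29.9
```

Emit:
send_rows:
  steps:
    - [[-0.012,0.044,0,-1.5,0.0],[-0.012,0.045,0,-1.5,0.0],[-0.012,0.045,0,-1.5,0.0],[-0.012,0.045,0,-1.5,0.0],[-0.012,0.045,0,-1.6,0.0],[-0.012,0.045,0,-1.6,0.0],[-0.012,0.045,0,-1.6,0.0],[-0.012,0.044,0,-1.6,0.0],[0,0,0,0,0.0],[0,0,0,0,0.0]]

```text
clock: 7.32
position: [0.5163, 0.1227, 0.2089]
ee_rot: [-3.141, -0.001, 3.074]
wrist_force: [-0.0, -0.1, -1.3]
finger_gap: 0.158
gripper_force: 29.9
```

Run:
```python
from h import *
a=robot.sense();print(a['clock'],a['position'],a['ee_rot'],a['wrist_force'],a['moment'])
im,d=cap('wrist','w3')
print(ray('w3',319,260,.05))
cv2.imwrite('pics/c4.png',cv2.resize(im[120:420,140:500,::-1],None,fx=2,fy=2,interpolation=cv2.INTER_CUBIC))
```

```text
7.325 [0.51632571 0.12269135 0.20885531] [-3.14061159e+00 -1.03823333e-03  3.07419979e+00] [-0.02273466 -0.11277073 -1.28031423] [-0.00568194  0.02909922 -0.04479127]
[552.19684138 119.1778372   50.        ]
```

View pics/c4.png

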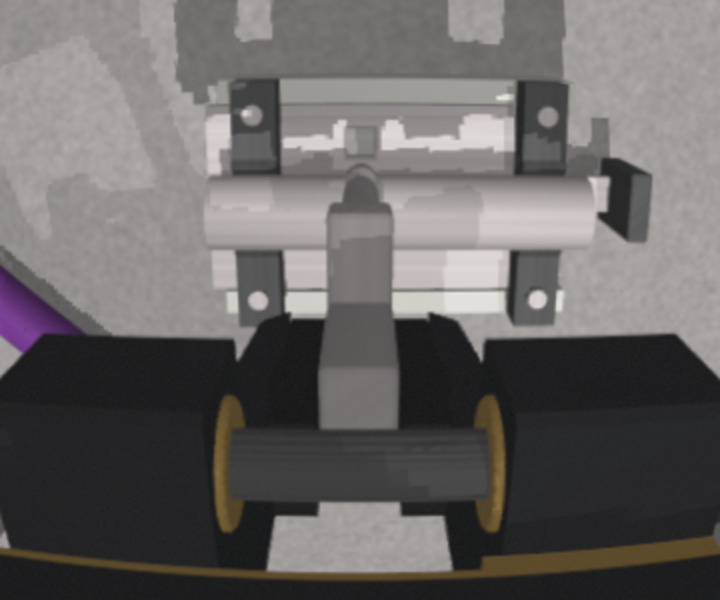

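Run:
```python
from h import *
P=lambda u,v,z:print(np.round(ray('w3',140+(u+.5)/2-.5,120+(v+.5)/2-.5,z),1))
P(346,141,.048);P(378,141,.048);P(362,126,.048);P(362,156,.048)
print('tip');P(345,178,.122);P(378,178,.122);P(361,165,.122)
print('bridge');P(329,209,.137+.012-.0);P(391,209,.149)
print('bar');P(206,210,.072);P(594,212,.072)
```

```text
[491.7 118.   48. ]
[492.6 131.3  48. ]
[485.9 125.1  48. ]
[498.4 124.3  48. ]
tip
[493.3 119.  122. ]
[494.  129.5 122. ]
[489.5 124.3 122. ]
bridge
[496.8 114.7 149. ]
[498.  132.3 149. ]
bar
[511.6  61.4  72. ]
[522.6 216.6  72. ]
```

Tip (361,172) and near hole (362,141) agree to under half a millimetre in y; descend.

Emit:
send_rows:
  steps:
    - [[0,0,-0.02,0,0],[0,0,-0.02,0,0],[0,0,-0.015,0,0],[0,0,-0.006,0,0],[0,0,0,0,0],[0,0,0,0,0]]

```text
clock: 8.12
position: [0.5175, 0.123, 0.1495]
ee_rot: [3.141, 0.001, 3.073]
wrist_force: [0.3, 0.2, -2.5]
finger_gap: 0.155
gripper_force: 29.9
```

Emit:
send_rows:
  steps:
    - [[-0.0005,0,-0.005,0,0],[0,0,-0.004,0,0],[0,0,-0.003,0,0],[0,0,-0.002,0,0],[0,0,-0.001,0,0],[0,0,0,0,0]]

```text
clock: 8.88
position: [0.5163, 0.123, 0.1337]
ee_rot: [-3.142, -0.0, 3.073]
wrist_force: [-0.9, -0.2, -2.2]
finger_gap: 0.155
gripper_force: 29.9
```

Emit:
send_rows:
  steps:
    - [[0,0,-0.002,0,0],[0,0,-0.002,0,0],[0,0,-0.002,0,0],[0,0,0,0,0]]

```text
clock: 9.38
position: [0.5161, 0.1229, 0.1274]
ee_rot: [-3.141, -0.001, 3.073]
wrist_force: [-0.6, 0.3, -2.9]
finger_gap: 0.154
gripper_force: 29.9
```

Tips are below the plate's top with no resistance: in the holes. Continue down.

Emit:
send_rows:
  steps:
    - [[0,0,-0.004,0,0],[0,0,-0.004,0,0],[0,0,-0.004,0,0],[0,0,-0.004,0,0],[0,0,-0.003,0,0],[0,0,-0.002,0,0],[0,0,0,0,0]]

```text
clock: 10.25
position: [0.5162, 0.123, 0.1065]
ee_rot: [-3.141, -0.0, 3.073]
wrist_force: [0.5, -0.6, -1.9]
finger_gap: 0.161
gripper_force: 29.9
```

Emit:
send_rows:
  steps:
    - [[0,0,-0.001,0,0],[0,0,-0.001,0,0],[0,0,-0.001,0,0],[0,0,-0.0005,0,0],[0,0,0,0,0]]

```text
clock: 10.88
position: [0.5162, 0.123, 0.1031]
ee_rot: [-3.142, -0.0, 3.073]
wrist_force: [0.5, -0.5, -2.4]
finger_gap: 0.155
gripper_force: 29.9
```

Emit:
send_rows:
  steps:
    - [[0,0,-0.0005,0,0],[0,0,-0.0005,0,0],[0,0,0,0,0]]

```text
clock: 11.25
position: [0.5163, 0.123, 0.1022]
ee_rot: [-3.142, -0.0, 3.073]
wrist_force: [0.3, -1.1, -1.8]
finger_gap: 0.156
gripper_force: 29.9
```

Emit:
send_rows:
  steps:
    - [[0,0,-0.0005,0,0],[0,0,0,0,0],[0,0,0,0,0]]

```text
clock: 11.62
position: [0.5164, 0.123, 0.1018]
ee_rot: [3.142, 0.0, 3.073]
wrist_force: [0.4, -0.7, -0.7]
finger_gap: 0.153
gripper_force: 29.9
```

Emit:
send_rows:
  steps:
    - [[0,0,-0.0004,0,0],[0,0,0,0,0],[0,0,0,0,0]]

```text
clock: 12.0
position: [0.5165, 0.123, 0.1017]
ee_rot: [3.142, 0.0, 3.073]
wrist_force: [-2.5, 0.3, 4.2]
finger_gap: 0.157
gripper_force: 29.9
```

Contact felt (about 6.5 N net) at the expected height. Release and rise.

Emit:
send_rows:
  steps:
    - [[0,0,0,0,0.03],[0,0,0,0,0.04],[0,0,0,0,0.04],[0,0,0,0,0.04],[0,0,0.01,0,0.04],[0,0,0.03,0,0.04],[0,0,0.04,0,0.04],[0,0,0.03,0,0.04]]

```text
clock: 13.0
position: [0.517, 0.1231, 0.2139]
ee_rot: [3.141, 0.002, 3.073]
wrist_force: [0.5, 0.4, -0.4]
finger_gap: 0.452
gripper_force: 0.0
```

Emit:
send_rows:
  steps:
    - [[0.001,0.02,0,-9,0],[0.001,0.02,0,-9,0],[0.001,0.02,0,-9,0],[0.001,0.02,0,-9,0],[0.001,0.02,0,-9,0],[0.001,0.02,0,-9,0],[0.001,0.016,0,-9,0],[0.001,0.014,0,-9,0],[0.001,0,0,-9,0],[0,0,0,-9,0]]

```text
clock: 14.25
position: [0.5254, 0.2734, 0.212]
ee_rot: [3.141, -0.0, 1.498]
wrist_force: [0.6, 0.8, -0.9]
finger_gap: 0.008
gripper_force: 0.0
```

Run:
```python
from h import *
a=robot.sense();print(a['clock'],a['position'],a['ee_rot'],a['wrist_force'],a['q'])
im,d=cap('top','t2')
im2,d=cap('wrist','w4')
b=cv2.resize(im[205:300,225:340],None,fx=3.4,fy=3.4,interpolation=cv2.INTER_CUBIC)
H=np.zeros((480,780,3),np.uint8);H[:b.shape[0],:b.shape[1]]=b;c=cv2.resize(im2,(380,285));H[:285,400:]=c
cv2.imwrite('pics/c5.png',H[:,:,::-1])
W=pts('t2')[150:300,230:340].reshape(-1,3)
w=W[(abs(W[:,0]-.516)<.04)&(abs(W[:,1]-.122)<.03)&(W[:,2]>.115)&(W[:,2]<.15)];print(len(w),w.mean(0),np.percentile(w[:,2],[10,50,90]))
```

```text
14.25 [0.52544349 0.27336158 0.21204919] [ 3.14102335e+00 -2.73329052e-04  1.49764759e+00] [ 0.62890296  0.79595046 -0.93098899] [ 4.37686400e-01  1.26708332e-01  1.81659288e+00 -4.28497923e-05
  1.19766118e+00  5.10850818e-01]
113 [0.51681635 0.12026894 0.13407781] [0.13140011 0.13463665 0.13732558]
```

View pics/c5.png

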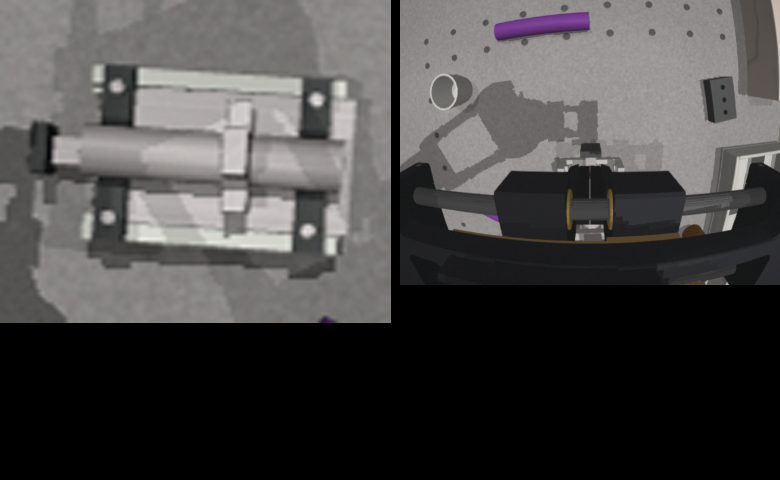

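The stirrup sits across the bar with its tab at crop (236,150), top at ~133 mm: home. Now down behind the keeper tab (crop (42,148)).

Emit:
send_rows:
  steps:
    - [[0,0,-0.04,0,0],[0,0,-0.04,0,0],[0,0,-0.04,0,0],[0,0,-0.03,0,0],[0,0,-0.018,0,0],[0,0,0,0,0]]

```text
clock: 15.1
position: [0.5245, 0.2725, 0.0422]
ee_rot: [-3.139, 0.001, 1.504]
wrist_force: [-0.3, 0.3, -0.5]
finger_gap: 0.003
gripper_force: 0.0
```

Emit:
send_rows:
  steps:
    - [[0,-0.005,0,0,0],[0,-0.005,0,0,0],[0,-0.003,0,0,0],[0,-0.002,0,0,0],[0,0,0,0,0]]

```text
clock: 15.72
position: [0.5254, 0.2578, 0.0435]
ee_rot: [3.141, -0.0, 1.502]
wrist_force: [-0.1, -0.6, -0.9]
finger_gap: 0.002
gripper_force: 0.0
```

Emit:
send_rows:
  steps:
    - [[0,-0.002,0,0,0],[0,-0.002,0,0,0],[0,-0.002,0,0,0],[-0.0005,-0.002,0,0,0],[0,0,0,0,0]]

```text
clock: 16.35
position: [0.5249, 0.2499, 0.0434]
ee_rot: [3.141, -0.0, 1.502]
wrist_force: [-0.5, 2.0, -0.1]
finger_gap: 0.006
gripper_force: 1.0
```

Emit:
send_rows:
  steps:
    - [[0,-0.002,0,0,0],[0,-0.002,0,0,0],[-0.0005,-0.002,0,0,0],[0,0,0,0,0]]

```text
clock: 16.85
position: [0.5245, 0.2437, 0.0434]
ee_rot: [3.141, 0.0, 1.502]
wrist_force: [-0.2, 1.5, 0.1]
finger_gap: 0.006
gripper_force: 0.7
```

Emit:
send_rows:
  steps:
    - [[0,-0.002,0,0,0],[-0.0003,-0.002,0,0,0],[0,-0.0015,0,0,0],[0,0,0,0,0]]

```text
clock: 17.35
position: [0.5242, 0.2384, 0.0434]
ee_rot: [3.141, 0.0, 1.502]
wrist_force: [-0.0, 1.9, 0.8]
finger_gap: 0.006
gripper_force: 1.0
```

Emit:
send_rows:
  steps:
    - [[0,-0.001,0,0,0],[0,-0.0005,0,0,0],[0,0,0,0,0]]

```text
clock: 17.73
position: [0.5242, 0.2383, 0.0435]
ee_rot: [3.141, -0.002, 1.502]
wrist_force: [-0.4, 6.9, -1.1]
finger_gap: 0.006
gripper_force: 3.5
```

Emit:
send_rows:
  steps:
    - [[0,-0.0005,0,0,0],[0,0,0,0,0],[0,0,0,0,0]]

```text
clock: 18.1
position: [0.5242, 0.238, 0.0435]
ee_rot: [3.141, -0.002, 1.502]
wrist_force: [-0.6, 8.0, -1.4]
finger_gap: 0.007
gripper_force: 3.8
```

Emit:
send_rows:
  steps:
    - [[0,-0.0005,0,0,0],[0,0,0,0,0],[0,0,0,0,0]]

```text
clock: 18.48
position: [0.5241, 0.2375, 0.0434]
ee_rot: [3.141, -0.002, 1.502]
wrist_force: [-1.3, 7.7, -1.3]
finger_gap: 0.007
gripper_force: 3.9
```

Emit:
send_rows:
  steps:
    - [[0,0.005,0,0,0],[0,0.015,0,0,0],[0,0.015,0,0,0],[0,0,0.04,0,0],[0,0,0.05,0,0],[0,0,0.05,0,0],[0,0,0.05,0,0],[0,0,0,0,0]]

```text
clock: 19.48
position: [0.5269, 0.2732, 0.2394]
ee_rot: [3.132, -0.005, 1.503]
wrist_force: [0.1, 0.5, 0.0]
finger_gap: 0.003
gripper_force: 0.0
```

Emit:
send_rows:
  steps:
    - [[0.005,-0.012,0,9,0],[0.005,-0.012,0,9,0],[0.005,-0.012,0,9,0],[0.005,-0.012,0,9,0],[0.005,-0.012,0,9,0],[0.005,-0.012,0,9,0.02],[0.005,-0.01,0,9,0.04],[0.005,-0.01,0,9,0.06],[0.005,0,0,9,0.08],[0.005,0,0,9,0.088]]

```text
clock: 20.72
position: [0.5733, 0.1791, 0.2314]
ee_rot: [-3.14, -0.003, 3.078]
wrist_force: [0.8, 0.8, 0.4]
finger_gap: 0.55
gripper_force: 0.0
```

Emit:
send_rows:
  steps:
    - [[0.01,0,0,0,0.088],[0,0,0,0,0.088],[0,0,0,0,0.088]]

```text
clock: 21.1
position: [0.5838, 0.1791, 0.2327]
ee_rot: [-3.141, -0.001, 3.072]
wrist_force: [0.6, 1.1, 0.2]
finger_gap: 0.889
gripper_force: 0.0
```

Run:
```python
from h import *
a=robot.sense();print(a['clock'],a['position'],a['ee_rot'])
im,d=cap('wrist','w5')
cv2.imwrite('pics/c6.png',cv2.resize(im[40:215,180:440,::-1],None,fx=3,fy=3,interpolation=cv2.INTER_CUBIC))
```

```text
21.1 [0.58376522 0.17912295 0.23274708] [-3.14126578e+00 -1.01021027e-03  3.07185087e+00]
```

View pics/c6.png

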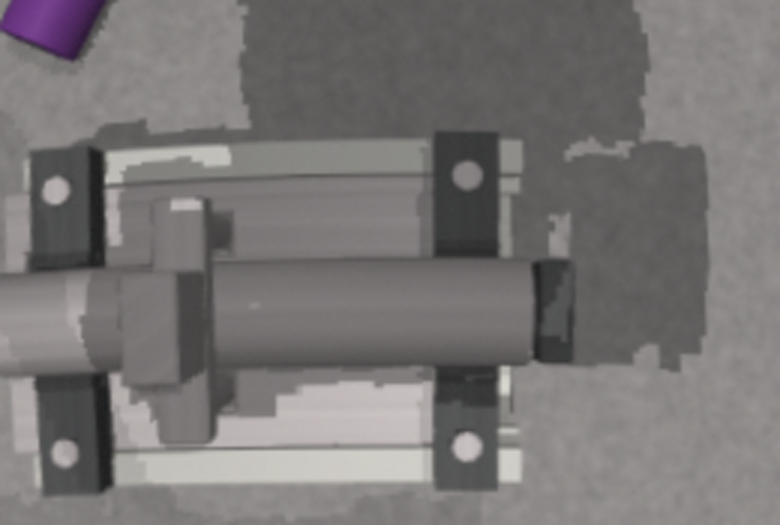

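Run:
```python
from h import *
P=lambda n,u,v,z:print(n,np.round(ray('w5',180+(u+.5)/3-.5,40+(v+.5)/3-.5,z),1))
P('tab out',574,311,.064);P('tab in',538,311,.064)
P('bridge r',210,200,.099);P('bridge r2',212,442,.099);P('bridge l',155,200,.099);P('bridge l2',160,442,.099)
P('tabL',122,325,.133);P('tabR',180,325,.133)
P('bar R',532,311,.072)
for u,v in((56,190),(467,175),(65,453),(467,447)):P('bolt',u,v,.057)
P('hole r edge',233,230,.048)
```

```text
tab out [523.3 226.2  64. ]
tab in [522.8 216.   64. ]
bridge r [487.7 132.8  99. ]
bridge r2 [549.2 127.9  99. ]
bridge l [486.1 118.8  99. ]
bridge l2 [548.  114.3  99. ]
tabL [517.  116.6 133. ]
tabR [518.4 129.9 133. ]
bar R [522.5 213.5  72. ]
bolt [474.4  79.2  57. ]
bolt [482.4 199.1  57. ]
bolt [553.2  73.9  57. ]
bolt [561.2 193.9  57. ]
hole r edge [492.2 129.8  48. ]
```

The crop shows the keeper tab (557,310) now close behind the bar's end, moved about 17.5 mm to a hard stop. That is past any point where the legs could block the fork. The stirrup is still square on the bar, so I hand in.

```bash
python3 -c "
from rig import robot
print(robot.close_job())"
```

```text
the job is handed in; nothing more can be done
None
```

The job is handed in: the larger stirrup is seated on the bar with both legs through the plate, and the keeper was pushed to a hard stop at about 8 N (I measured roughly 19 of its 20 mm, within about 1 mm of error), which also slid the plate about 0.5 mm; the gripper is clear and nothing else was touched.

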